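# Change the bayonet filter cartridges to the gas manifold

## Task

Shut off the supply by turning the manifold's knob clockwise until it clicks over to its other stop; with it shut, take every spent cartridge (notched wing) out of its port and stand it upright on the bench, and lock every new cartridge (plain wing) into a port of its own, any port. To lock: lugs in the slots, push down against the spring, turn clockwise about a quarter turn (75 degrees, to the dots) and let it rise to seat; to unlock, push and turn back. Then turn the knob back past its click to open the supply again, and leave the other things on the bench alone.

Things in the scene. Friction and masses are not known exactly. Their poses are not given: they have to be found in the camera images.
- cart_a_mid (a point): new grey bayonet cartridge, 44 mm across, 58 mm tall, 140 g, upright on the bench; may be absent. Two steel lugs 8 to 13 mm above the foot, 7 mm wide, 58 mm over both. Flat shoulder 34 mm up; on it a black wing grip 40 mm long, 12 thick, 34 to 58 mm above the foot. This point: on the axis, 29 mm above the foot. x along wing and lugs (a half turn makes no difference), z up.
- cart_b_mid (a point): new grey bayonet cartridge, 44 mm across, 58 mm tall, 140 g, upright on the bench; may be absent. Two steel lugs 8 to 13 mm above the foot, 7 mm wide, 58 mm over both. Flat shoulder 34 mm up; on it a black wing grip 40 mm long, 12 thick, 34 to 58 mm above the foot. This point: on the axis, 29 mm above the foot. x along wing and lugs (a half turn makes no difference), z up.
- cart_c_mid (a point): new grey bayonet cartridge, 44 mm across, 58 mm tall, 140 g, upright on the bench; may be absent. Two steel lugs 8 to 13 mm above the foot, 7 mm wide, 58 mm over both. Flat shoulder 34 mm up; on it a black wing grip 40 mm long, 12 thick, 34 to 58 mm above the foot. This point: on the axis, 29 mm above the foot. x along wing and lugs (a half turn makes no difference), z up.
- spent_0_mid (a point): spent cartridge, at the start locked in port_0; may be absent (that port is then empty). Same shape, size and point as the new ones, except that its wing grip has a notch 16 mm wide and 10 mm deep in the middle of its top edge, so that it ends in two horns.
- spent_1_mid (a point): spent cartridge, at the start locked in port_1; may be absent (that port is then empty). Same shape, size and point as the new ones, except that its wing grip has a notch 16 mm wide and 10 mm deep in the middle of its top edge, so that it ends in two horns.
- spent_2_mid (a point): spent cartridge, at the start locked in port_2; may be absent (that port is then empty). Same shape, size and point as the new ones, except that its wing grip has a notch 16 mm wide and 10 mm deep in the middle of its top edge, so that it ends in two horns.
- port_0 (a point): bayonet port, an upright round steel socket 77 mm across; this point is the centre of its mouth, level with the rim, 56 mm above the bench; z up, x along its two lug slots (a half turn makes no difference). At -y of the row. Bore 47 mm, slots 11 mm wide. An unpushed cartridge rests on the sprung white plunger with its foot 14 mm below the rim, lugs still in the slots.
- port_1 (a point): bayonet port, an upright round steel socket 77 mm across; this point is the centre of its mouth, level with the rim, 56 mm above the bench; z up, x along its two lug slots (a half turn makes no difference). Middle port. All ports: the plunger gives 12.5 mm more (3 N rising to 10.5 N); with the foot 23 to 25 mm below the rim the lugs are clear under the ledge and it turns, clockwise only.
- port_2 (a point): bayonet port, an upright round steel socket 77 mm across; this point is the centre of its mouth, level with the rim, 56 mm above the bench; z up, x along its two lug slots (a half turn makes no difference). At +y of the row. All ports: the locking notch is 75 degrees from the slots (stop at about 82), where rim dots face the wing's ends; let go there, it rises and seats, foot 17 mm below the rim.
- supply_knob (a joint): supply knob on the manifold, rad: 0 = open (bar along the row of ports), 1.3 = shut (bar across it); grows clockwise seen from above; stops at 0 and 1.3. A sprung detent holds it at either end with about 0.12 N m and flips it over from 0.65 rad on, so it clicks home by itself once past that.
- knob_grip (a point): centre of the knob's black bar grip, on its axis, 63 mm above the bench; bar 42 mm long, 12 mm thick, 26 mm tall (50 to 76 mm above the bench), on a 42 mm disc that stands on a 56 mm square valve block 40 mm high. x along the bar, z up.
- manifold: fixed aluminium gas manifold on a base plate 10 mm thick, 100 x 260 mm under the ports, with a 75 x 100 mm foot in front under the knob; z = 0 of its origin is the bench, y along the row, z up. In its frame (mm) the ports are at x 30, y -80, 0 and 80, the knob at x -45, y 40. Its place and yaw vary. An empty port is shut by its own plunger.
- ink_jar: bystander, not to be moved: small white screw-lid pot, 43 mm across, 46 mm tall; origin under its centre
- hex_key: bystander, not to be moved: hex key lying flat, 28 x 78 x 5 mm; origin under its centre
- petri: bystander, not to be moved: flat petri dish, 69 mm across, 15 mm tall; origin under its centre
- timer: bystander, not to be moved: white bench timer, 42 x 62 x 54 mm; origin under its centre

How it is judged:
By the outcome, as a careful person would: the job done as asked, in the order asked, and still so for the second after the job is handed in, with the robot touching nothing.
Of spent_0, spent_1, spent_2 only 2 to 2 are there at a start; the rules pass over those that are not, and their reading is None.
Of cart_a, cart_b, cart_c only 2 to 3 are there at a start; the rules pass over those that are not, and their reading is None.
At some moment in a run one of cart_a, cart_b, cart_c may be knocked a few centimetres aside while the robot is not near it.
It also fails if it takes over 210 s, if anything falls off the work surface, if the arm or the gripper's body presses on something with over 40 N, if the wrist force passes 120 N, or if a joint passes its speed limit or range.

## Robot

A 6-joint arm with a two-finger parallel gripper is mounted at the origin on a cart in front of the work surface, level with it; the furniture and walls round the work are solid. World frame = base frame: x ahead of the robot, y to its left, z up, the work surface at z = 0. Lengths are in m, angles in rad, forces in N, time in s.
With the tool pointing down it reaches from about 0.35 to 0.875 m from the base axis. Payload 15.5 kg.
Tool frame: the origin (TCP) lies midway between the tips of the shut fingers; the grasp point (between the pads) lies ctrl.hold_point_z behind it (ctrl.hold_point_z is the distance from the TCP to the grasp point, in m); z points along the fingers, y is the line along which they close (so a half turn about z gives the same grasp; the last joint's range is limited). The gripper opens to 85 mm and grips with 20 to 120 N. Pads are 22 mm wide; open, the fingers measure 114 mm over their backs; the gripper's body (76 mm by 85 mm) begins 54 mm behind the grasp point. The pads swing forward as they close: fully open they stand 13 mm farther back than shut.
Start: joints at [-1.258, 0.494, 1.345, -0, 1.302, -0.096], TCP at [0.248, -0.573, 0.231] pointing down, gripper open.
Joint ranges: [-2.91, 2.91], [-0.82, 2.16], [0.22, 2.67], [-1.22, 4.37], [0.12, 2.79], [-3.08, 3.08]. Speed limits (rad/s): [1.89, 1.89, 2.57, 3.01, 3.01, 3.01].

## Interface

Orientations are given as a unit quaternion [w, x, y, z].
In Python, from cell import read_state, eyes, ticket, ctrl gives the robot as it stands.
- The arm moves only by the shell command python3 -m pendant 'ROWS' [FORCE]. ROWS is JSON, a list of rows, each a list of 3 entries, a list of its own where there are three numbers: the turn, a rotation vector about the tool's x, y, z in units of pi rad (1.0 is pi rad), then the shift along the tool's x, y, z in units of 300 mm (1.0 is 300 mm), then the opening, from 0 (shut) to 1 (fully open). A call has 1 to 12 rows; each row is the pose to reach, as a shift and turn from the pose commanded when the call began, along the tool's axes at that moment, turning the shorter way round; what a row does not reach only later rows make up. A row lasts 1/10 s, in which the tool goes at most 50 mm and 8.59 degrees, less where a joint would pass 70% of its speed; a pose out of reach is approached as far as the arm can. A call with a number of a shift or a turn outside -1 to 1 is refused whole. A call with a gripper value outside its range is refused whole. The fingers move at their own pace and stop on an object; FORCE is the grip in N (left out, the last holds). Time passes only in rows, so rows that repeat a pose let the fingers close. It gives the time, the measured TCP pose, the force, the opening and the grip force at its end, in the units of the state.
- read_state(): the state, without advancing time (a new reading comes with each control period).
- eyes.camera(name): name is "side" or "top" or "wrist"; returns the picture (480x640x3 uint8, blue, green, red); there is no depth.
- eyes.camera_model(name): a dict with "fovy" (degrees; the focal length in pixels is half the picture's height over the tangent of half this angle, whatever the lens; pixels are square), "cx", "cy" (the principal point, pixels), "rvec" (rotation vector, rad) and "tvec" (3), from world to camera coordinates, as OpenCV has them. Camera axes: x right, y down, z forward; pixel columns grow to the right and rows downward; lengths in m; the calibration is good to about 2 mm. A picture is of the moment at which its call begins: read the wrist's pose just before it. camera_model takes no time and is no camera call; for the wrist camera it gives the pose at the moment of the call.
- ticket.job_done(): hands the job in; it is judged then, once.
The state is a dict: "time_s": time; "joint_positions": joint angles; "joint_velocities": joint speeds; "joint_torque": joint torques, N m; "tcp_pos": TCP position; "orientation": TCP orientation; "contact_force": force on the tool from outside, world axes, zero at the start; "wrist_torque": the same for the moment, N m; "opening": finger opening in m; "grasp_force": force on a finger pad.
Only numpy, scipy, OpenCV 4.12 (cv2) and the standard library are available. Lean on these libraries where they do the work, as an engineer would, in place of code of your own. Each camera call takes 0.05 s, during which the arm holds its last target. There are 200 camera calls.

## Working session

There is one attempt and no reset: what is moved stays moved. The work goes in short steps, Python scripts to look and compute and a shell command to move; the robot and the scene stay as the last step left them, time stands still between calls to the robot, and variables do not carry over. Pictures are saved under pics/ and viewed, at most 16 in all, crops included, and the job is handed in when it is done.

```bash
ls; mkdir -p pics; python3 - <<'E'
from cell import read_state, eyes, ticket, ctrl
import cv2
print(ctrl.hold_point_z); s=read_state(); print(s)
for n in ("top","side"):
    print(n,eyes.camera_model(n)); cv2.imwrite(f"pics/{n}0.png",eyes.camera(n))
print(eyes.camera_model("wrist"))
E
```

```text
pics
0.0187
{'time_s': 0.0, 'joint_positions': array([-1.25749074e+00,  4.94211115e-01,  1.34616737e+00, -4.72914481e-05,
        1.30248168e+00, -9.55279823e-02]), 'joint_velocities': array([ 0.00096771,  0.00240088, -0.00077932, -0.00031765, -0.00100278,
       -0.00059434]), 'joint_torque': array([-2.70539720e-03, -8.82175899e+01, -3.83875394e+01, -4.65875182e-04,
        1.00552235e-02,  3.26096176e-05]), 'tcp_pos': array([ 0.2483185 , -0.57314333,  0.2306706 ]), 'orientation': array([-6.27527860e-04,  9.79178069e-01,  2.03002234e-01, -9.15335985e-05]), 'contact_force': array([-0.15721909, -0.30062749, -0.35806875]), 'wrist_torque': array([ 0.00989322, -0.02570488, -0.01545223]), 'grasp_force': 0.0, 'opening': 0.08534512387744696}
top {'fovy': 54.86952053222799, 'cx': 319.9381107858184, 'cy': 239.2772009389726, 'rvec': array([ 2.19199932, -2.16299759,  0.06878939]), 'tvec': array([0.29700126, 0.46012807, 1.13452182])}
side {'fovy': 49.440801148074165, 'cx': 322.82093028281673, 'cy': 234.62917572096404, 'rvec': array([ 0.13598527, -2.78366025,  1.40202868]), 'tvec': array([ 0.47991359, -0.09497135,  1.38184435])}
{'fovy': 62.941261902099534, 'cx': 325.3072415683812, 'cy': 235.32040559001157, 'rvec': array([-2.41515796,  1.58591721,  0.23353545]), 'tvec': array([-0.62480401, -0.03649674,  0.37944842])}
```

View pics/top0.png

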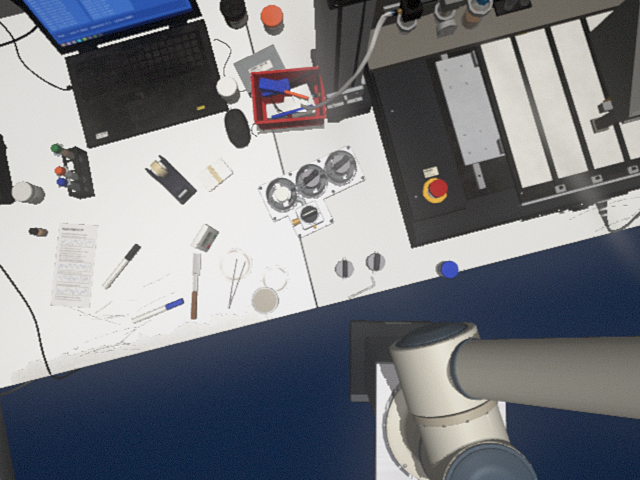

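View pics/side0.png

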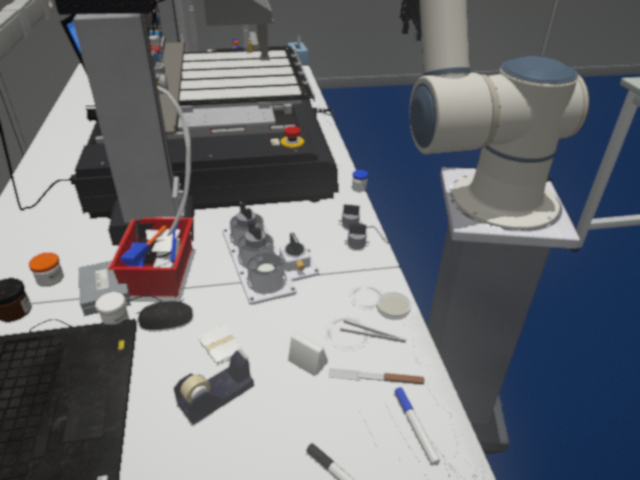

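```bash
cat > h.py <<'E'
import numpy as np, cv2, sys
from scipy.spatial.transform import Rotation as R
from cell import read_state, eyes, ticket, ctrl
def model(n): 
    m=eyes.camera_model(n); f=240/np.tan(np.radians(m["fovy"])/2)
    return f,m["cx"],m["cy"],R.from_rotvec(m["rvec"]).as_matrix(),np.array(m["tvec"])
def ray(m,u,v,z):
    f,cx,cy,Rm,t=m; c=-Rm.T@t; d=Rm.T@np.array([(u-cx)/f,(v-cy)/f,1]); return c+d*(z-c[2])/d[2]
def proj(m,p):
    f,cx,cy,Rm,t=m; q=Rm@np.asarray(p)+t; return f*q[0]/q[2]+cx,f*q[1]/q[2]+cy
def pose():
    s=read_state(); q=s["orientation"]; return np.array(s["tcp_pos"]),R.from_quat([q[1],q[2],q[3],q[0]])
def plan(x,y,z,yaw):
    "yaw = world direction of tool x (deg), mod 180 nearest; prints row entries"
    p,r=pose(); cur=np.degrees(np.arctan2(*r.as_matrix()[[1,0],0]))
    yaw=cur+(yaw-cur+90)%180-90
    rt=R.from_euler("z",yaw,degrees=True)*R.from_rotvec([np.pi,0,0])
    print("yaw",cur.round(1),"->",round(yaw,1),"turn",((r.inv()*rt).as_rotvec()/np.pi).round(4),"shift",(r.inv().apply(np.array([x,y,z])-p)/.3).round(4))
E
python3 - <<'E'
from h import *
m=model("top")
for n,u,v,z in [("p2",282,193,.056),("p1",313,178,.1),("p0",343,166,.1),("knob",311,214,.07),("A",345,268,.05),("B",375,261,.05),("hex",362,290,.0)]: print(n,ray(m,u,v,z).round(3))
p,r=pose(); f,cx,cy,Rm,t=model("wrist"); print("cam in tool",r.inv().apply(-Rm.T@t-p),"cam axis",r.inv().apply(Rm.T[:,2]))
plan(.42,-.03,.28,0)
E
```

```text
p2 [0.565 0.397 0.056]
p1 [0.594 0.32  0.1  ]
p0 [0.623 0.25  0.1  ]
knob [0.513 0.325 0.07 ]
A [0.385 0.241 0.05 ]
B [0.403 0.169 0.05 ]
hex [0.331 0.196 0.   ]
cam in tool [ 0.07389468  0.00025098 -0.14274937] cam axis [-2.87305107e-01  3.26662651e-04  9.57839062e-01]
yaw 23.4 -> 0.0 turn [-0.0004  0.      0.1301] shift [ 1.2448 -1.4341 -0.1625]
```

```bash
python3 - <<'E'
from h import *
plan(.50,.28,.28,20)
E
python3 -m pendant '[[[0,0,0.0],[0.25,-1,-0.2],1],[[0,0,0.01],[0.5,-1,-0.2],1],[[0,0,0.02],[0.5,-1,-0.2],1],[[0,0,0.02],[0.5,-1,-0.2],1],[[0,0,0.02],[0.5,-1,-0.2],1],[[0,0,0.02],[0.5,-1,-0.2],1],[[0,0,0.02],[0.5,-1,-0.2],1],[[0,0,0.02],[0.5,-1,-0.2],1]]'
python3 - <<'E'
from h import *
plan(.50,.28,.28,20)
E
```

```text
yaw 23.4 -> 20.0 turn [-0.0004 -0.      0.019 ] shift [ 1.9003 -2.2763 -0.1615]
time_s: 0.9
tcp_pos: [0.2664, -0.2345, 0.2918]
orientation: [-0.0, 0.985, 0.173, 0.0]
contact_force: [0.5, 0.7, 0.1]
opening: 0.0855
grasp_force: 0.0
yaw 20.0 -> 20.0 turn [-0.0002 -0.0002 -0.0001] shift [ 1.3176 -1.3456  0.0408]
```

```bash
python3 -m pendant '[[[0,0,0],[0.65,-0.65,0.04],1],[[0,0,0],[0.65,-0.65,0.04],1],[[0,0,0],[0.65,-0.65,0.04],1],[[0,0,0],[0.65,-0.65,0.04],1],[[0,0,0],[0.65,-0.65,0.04],1],[[0,0,0],[0.65,-0.65,0.04],1],[[0,0,0],[0.65,-0.65,0.04],1]]'
python3 -m pendant '[[[0,0,0],[0.66,-0.69,0],1],[[0,0,0],[0.66,-0.69,0],1],[[0,0,0],[0.66,-0.69,0],1],[[0,0,0],[0.66,-0.69,0],1],[[0,0,0],[0.66,-0.69,0],1],[[0,0,0],[0.66,-0.69,0],1],[[0,0,0],[0.66,-0.69,0],1],[[0,0,0],[0.66,-0.69,0],1]]'
python3 - <<'E'
from h import *
plan(.50,.28,.28,20)
cv2.imwrite("pics/w1.png",eyes.camera("wrist")); m=model("wrist"); np.savez("pics/w1",*m)
E
```

```text
time_s: 1.6
tcp_pos: [0.3855, 0.0146, 0.2789]
orientation: [-0.0, 0.985, 0.175, 0.0]
contact_force: [-0.6, -1.5, 0.0]
opening: 0.0852
grasp_force: 0.0
time_s: 2.4
tcp_pos: [0.5004, 0.2725, 0.2786]
orientation: [0.0, 0.985, 0.172, -0.001]
contact_force: [-0.4, 1.0, -0.3]
opening: 0.0854
grasp_force: 0.0
yaw 19.9 -> 20.0 turn [ 0.0001  0.0004 -0.0008] shift [ 0.0073 -0.024  -0.0048]
```

View pics/w1.png

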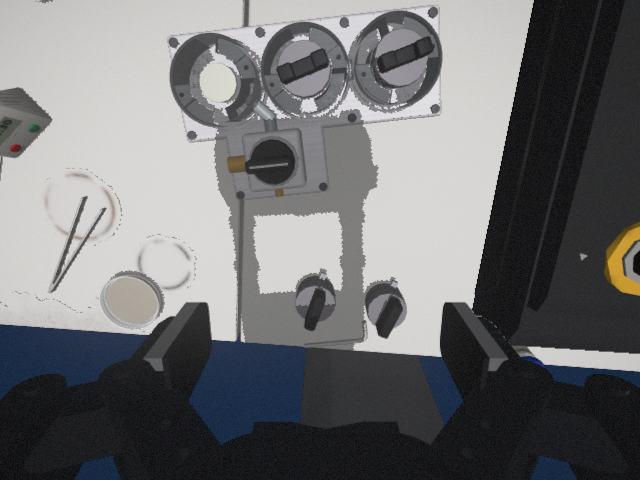

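```bash
python3 - <<'E'
from h import *
z=np.load("pics/w1.npz"); m=[z[f"arr_{i}"] for i in range(5)]
c=[ray(m,u,v,.01) for u,v in [(168,36),(439,6),(441,115),(190,142)]]
for q in c: print(q.round(4))
for a,b in [(0,1),(1,2),(2,3),(3,0)]: d=c[b]-c[a]; print(np.linalg.norm(d).round(4),np.degrees(np.arctan2(d[1],d[0])).round(2))
print(np.mean(c,0).round(4))
im=cv2.imread("pics/w1.png")
a=cv2.resize(im[0:210,150:450],None,fx=2.6,fy=2.6,interpolation=cv2.INTER_CUBIC); cv2.imwrite("pics/c1.png",a)
E
```

```text
[0.5889 0.4622 0.01  ]
[0.6992 0.2304 0.01  ]
[0.6113 0.188  0.01  ]
[0.5003 0.4184 0.01  ]
0.2567 -64.53
0.0976 -154.24
0.2558 115.72
0.0988 26.27
[0.5999 0.3248 0.01  ]
```

View pics/c1.png

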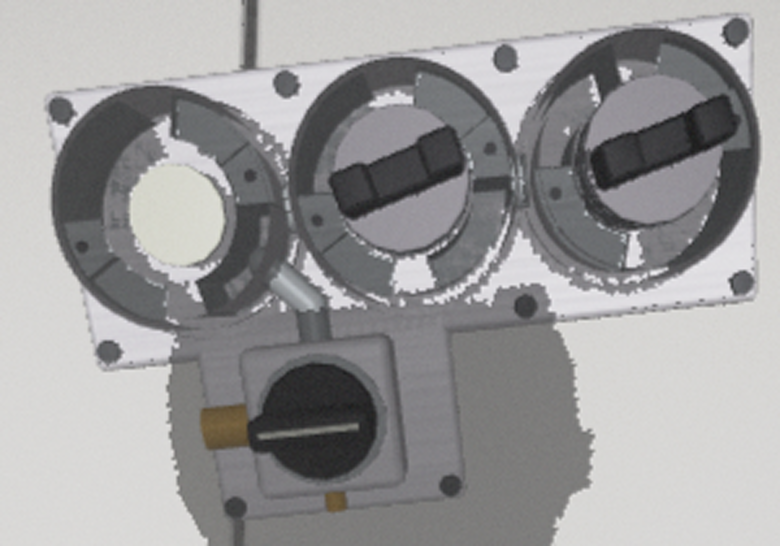

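```bash
python3 - <<'E'
from h import *
z=np.load("pics/w1.npz"); m=[z[f"arr_{i}"] for i in range(5)]
P=lambda u,v,h: ray(m,150+(u+.5)/2.6-.5,(v+.5)/2.6-.5,h)
for n,a,b in [("p2",(82,245),(250,175)),("p1",(317,219),(490,148))]:
    A=P(*a,.056);B=P(*b,.056);d=B-A; print(n,((A+B)/2).round(4),np.linalg.norm(d).round(4),np.degrees(np.arctan2(d[1],d[0])).round(1))
print("p0 dot",P(555,192,.056).round(4))
# wings, top z: locked foot 17 below rim -> top .097
for n,a,b in [("w1",(340,192),(455,147)),("w0",(600,165),(730,113))]:
    A=P(*a,.097);B=P(*b,.097);d=B-A; print(n,((A+B)/2).round(4),np.linalg.norm(d).round(4),np.degrees(np.arctan2(d[1],d[0])).round(1))
A=P(257,436,.076);B=P(358,427,.076);d=B-A; print("knobline",((A+B)/2).round(4),np.linalg.norm(d).round(4),np.degrees(np.arctan2(d[1],d[0])).round(1))
print("pivotdisc",P(320,418,.05).round(4))
for yaw in (25.5,):
  c,s=np.cos(np.radians(yaw)),np.sin(np.radians(yaw))
  o=np.array([.5999,.3248])-[30*c/1e3,30*s/1e3]
  for n,x,y in [("p0",30,-80),("p1",30,0),("p2",30,80),("k",-45,40)]: print(n,(o+np.array([c*x-s*y,s*x+c*y])/1e3).round(4))
im=cv2.imread("pics/w1.png"); g=im.max(2)
# wing black blobs of new carts
mk=((g<60)*255).astype(np.uint8)[265:345,290:415]
n,l,st,ce=cv2.connectedComponentsWithStats(mk)
for i in range(1,n):
  if st[i,4]>150:
    ys,xs=np.nonzero(l==i); r=cv2.minAreaRect(np.c_[xs+290,ys+265].astype(np.float32)); print(st[i],r)
cv2.imwrite("pics/c2.png",cv2.resize(im[255:350,280:430],None,fx=5,fy=5,interpolation=cv2.INTER_CUBIC))
E
```

```text
p2 [0.5656 0.3986 0.056 ] 0.062 -49.5
p1 [0.6003 0.3265 0.056 ] 0.0618 -49.5
p0 dot [0.6151 0.278  0.056 ]
w1 [0.6   0.326 0.097] 0.0361 -50.4
w0 [0.6342 0.2552 0.097 ] 0.0396 -49.7
knobline [0.5149 0.33   0.076 ] 0.0342 -65.2
pivotdisc [0.5169 0.3297 0.05  ]
p0 [0.6343 0.2526]
p1 [0.5999 0.3248]
p2 [0.5655 0.397 ]
k [0.515  0.3286]
[ 15  24  20  42 502] ((314.7511901855469, 309.4609680175781), (13.48250961303711, 41.336483001708984), 20.2248592376709)
[ 86  32  26  41 585] ((388.52862548828125, 316.69744873046875), (16.121356964111328, 40.14377212524414), 28.610462188720703)
```

View pics/c2.png

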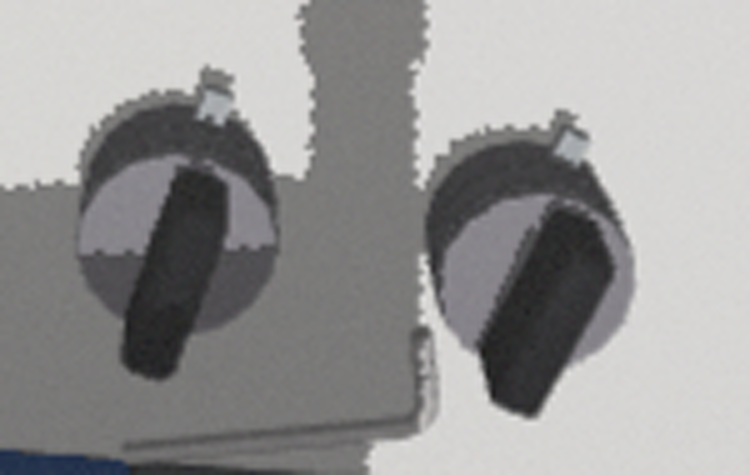

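```bash
python3 - <<'E'
from h import *
plan(.515,.3293,.15,65);plan(.515,.3293,.15,105)
E
```

```text
yaw 19.8 -> 65.0 turn [-0.      0.0004 -0.2511] shift [ 0.1121 -0.1635  0.4292]
yaw 19.8 -> 105.0 turn [-2.000e-04  4.000e-04 -4.733e-01] shift [ 0.1121 -0.1635  0.4292]
```

```bash
python3 -m pendant '[[[0,0,-0.53],[0.112,-0.1635,0],0.45],[[0,0,-0.53],[0.112,-0.1635,0],0.45],[[0,0,-0.53],[0.112,-0.1635,0.2],0.45],[[0,0,-0.53],[0.112,-0.1635,0.43],0.45],[[0,0,-0.53],[0.112,-0.1635,0.43],0.45],[[0,0,-0.53],[0.112,-0.1635,0.43],0.45],[[0,0,-0.53],[0.112,-0.1635,0.43],0.45],[[0,0,-0.53],[0.112,-0.1635,0.43],0.45],[[0,0,-0.53],[0.112,-0.1635,0.43],0.45],[[0,0,-0.53],[0.112,-0.1635,0.43],0.45],[[0,0,-0.53],[0.112,-0.1635,0.43],0.45],[[0,0,-0.53],[0.112,-0.1635,0.43],0.45]]'
python3 - <<'E'
from h import *
plan(.515,.3293,.055,115.3)
cv2.imwrite("pics/w2.png",eyes.camera("wrist")); m=model("wrist"); np.savez("pics/w2",*m)
for p in [(.515,.3293,.076),(.6,.326,.097),(.634,.2535,.097),(.5656,.398,.056)]: print(np.round(proj(m,p)))
E
```

```text
time_s: 3.65
tcp_pos: [0.5153, 0.3288, 0.1506]
orientation: [0.0, 0.535, 0.845, -0.0]
contact_force: [0.6, 0.5, -0.0]
opening: 0.0382
grasp_force: 0.0
yaw 115.3 -> 115.3 turn [-0.      0.0001  0.0002] shift [ 1.900e-03 -2.000e-04  3.188e-01]
[324. 247.]
[458. 325.]
[446. 440.]
[448. 173.]
```

View pics/w2.png

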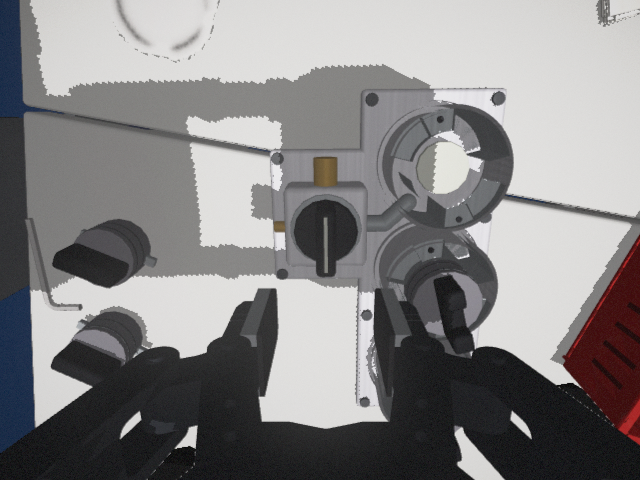

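```bash
python3 -m pendant '[[[0,0,0],[0,0,0.16],0.45],[[0,0,0],[0,0,0.27],0.45],[[0,0,0],[0,0,0.32],0.45],[[0,0,0],[0,0,0.32],0.45],[[0,0,0],[0,0,0.32],0],[[0,0,0],[0,0,0.32],0],[[0,0,0],[0,0,0.32],0],[[0,0,0],[0,0,0.32],0],[[0,0,0],[0,0,0.32],0]]' 40
python3 -m pendant '[[[0,0,0.06],[0,0,0],0],[[0,0,0.11],[0,0,0],0],[[0,0,0.16],[0,0,0],0],[[0,0,0.21],[0,0,0],0],[[0,0,0.25],[0,0,0],0],[[0,0,0.29],[0,0,0],0],[[0,0,0.33],[0,0,0],0],[[0,0,0.37],[0,0,0],0],[[0,0,0.4],[0,0,0],0],[[0,0,0.41],[0,0,0],0],[[0,0,0.41],[0,0,0],0]]' 40
python3 -c "
from h import *
print(read_state()['wrist_torque'])"
```

```text
time_s: 4.6
tcp_pos: [0.515, 0.3301, 0.0557]
orientation: [0.0, 0.536, 0.844, 0.0]
contact_force: [-4.8, -4.5, 5.5]
opening: 0.0111
grasp_force: 41.1
time_s: 5.7
tcp_pos: [0.5142, 0.3301, 0.0558]
orientation: [-0.0, 0.936, 0.353, -0.0]
contact_force: [-10.1, -2.1, 10.2]
opening: 0.0111
grasp_force: 50.4
[-0.35238675  1.61883364 -0.00346637]
```

```bash
python3 -m pendant '[[[0,0,0],[0,0,0],0.45],[[0,0,0],[0,0,0],0.45],[[0,0,0],[0,0,0],0.45],[[0,0,0],[0,0,-0.16],0.45],[[0,0,0],[0,0,-0.32],0.45],[[0,0,0],[0,0,-0.32],0.45],[[0,0,0],[0,0,-0.32],0.45]]'
python3 - <<'E'
from h import *
cv2.imwrite("pics/w3.png",eyes.camera("wrist")); m=model("wrist")
im=cv2.imread("pics/w3.png");cv2.imwrite("pics/w3s.png",im)
print(proj(m,(.515,.3293,.076)))
plan(.600,.326,.16,125)
E
```

```text
time_s: 6.4
tcp_pos: [0.516, 0.3307, 0.1518]
orientation: [-0.0, 0.935, 0.354, 0.002]
contact_force: [0.4, -0.3, -1.0]
opening: 0.0386
grasp_force: 0.0
(np.float64(325.4717854318031), np.float64(250.88774426288958))
yaw 41.4 -> 125.0 turn [ 2.000e-04 -1.000e-04 -4.644e-01] shift [ 0.2024  0.1978 -0.0316]
```

View pics/w3.png

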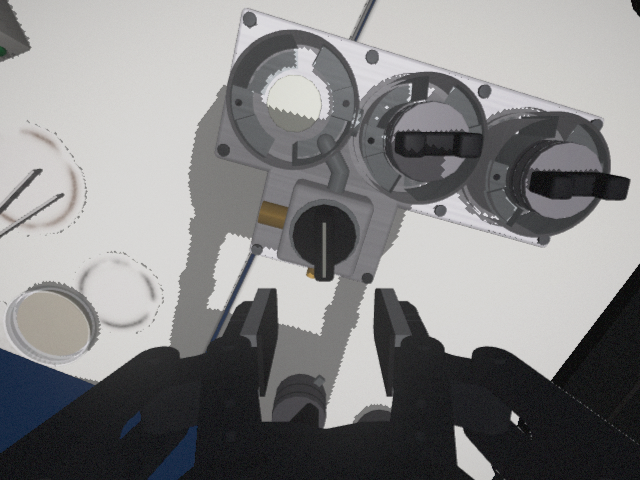

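```bash
python3 -m pendant '[[[0,0,-0.494],[0.2024,0.1978,-0.03],0.45],[[0,0,-0.494],[0.2024,0.1978,-0.03],0.45],[[0,0,-0.494],[0.2024,0.1978,-0.03],0.45],[[0,0,-0.494],[0.2024,0.1978,-0.03],0.45],[[0,0,-0.494],[0.2024,0.1978,-0.03],0.45],[[0,0,-0.494],[0.2024,0.1978,-0.03],0.45],[[0,0,-0.494],[0.2024,0.1978,-0.03],0.45],[[0,0,-0.494],[0.2024,0.1978,-0.03],0.45],[[0,0,-0.494],[0.2024,0.1978,-0.03],0.45],[[0,0,-0.494],[0.2024,0.1978,-0.03],0.45],[[0,0,-0.494],[0.2024,0.1978,-0.03],0.45],[[0,0,-0.494],[0.2024,0.1978,-0.03],0.45]]'
python3 - <<'E'
from h import *
plan(.600,.326,.077,130.3)
im=eyes.camera("wrist"); cv2.imwrite("pics/w4.png",im); m=model("wrist")
g=im.max(2); u,v=map(int,proj(m,(.6,.326,.097))); print(u,v)
mk=((g<55)*255).astype(np.uint8)[v-60:v+60,u-50:u+50]
n,l,st,ce=cv2.connectedComponentsWithStats(mk)
for i in range(1,n):
  if st[i,4]>300: ys,xs=np.nonzero(l==i); print(st[i],cv2.minAreaRect(np.c_[xs+u-50,ys+v-60].astype(np.float32)))
E
```

```text
time_s: 7.65
tcp_pos: [0.5994, 0.3257, 0.1577]
orientation: [-0.001, 0.42, 0.908, -0.001]
contact_force: [-0.1, 0.1, -0.4]
opening: 0.0384
grasp_force: 0.0
yaw 130.4 -> 130.3 turn [-0.0007 -0.0002  0.0005] shift [-0.0008  0.0027  0.2691]
325 255
[  42   16   22   76 1551] ((327.4999694824219, 248.5), (74.99998474121094, 20.999996185302734), 90.0)
```

View pics/w4.png

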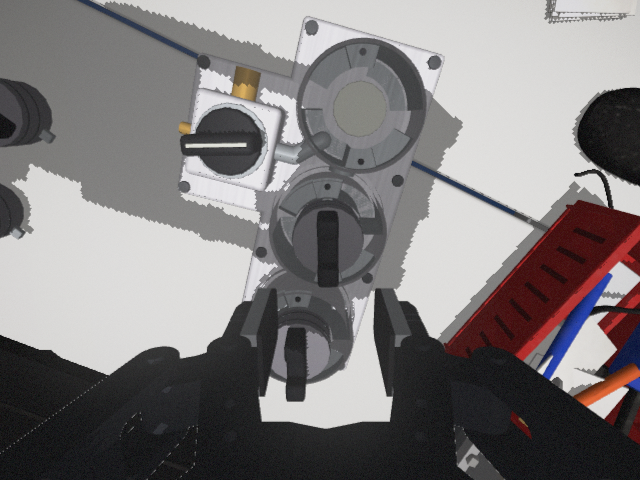

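```bash
python3 -m pendant '[[[0,0,0],[-0.001,0.004,0.16],0.45],[[0,0,0],[-0.001,0.004,0.25],0.45],[[0,0,0],[-0.001,0.004,0.27],0.45],[[0,0,0],[-0.001,0.004,0.27],0.45],[[0,0,0],[-0.001,0.004,0.27],0],[[0,0,0],[-0.001,0.004,0.27],0],[[0,0,0],[-0.001,0.004,0.27],0],[[0,0,0],[-0.001,0.004,0.27],0],[[0,0,0],[-0.001,0.004,0.28],0],[[0,0,0],[-0.001,0.004,0.29],0],[[0,0,0],[-0.001,0.004,0.296],0],[[0,0,0],[-0.001,0.004,0.296],0]]' 60
python3 -m pendant '[[[0,0,-0.05],[0,0,0],0],[[0,0,-0.1],[0,0,0],0],[[0,0,-0.15],[0,0,0],0],[[0,0,-0.2],[0,0,0],0],[[0,0,-0.25],[0,0,0],0],[[0,0,-0.29],[0,0,0],0],[[0,0,-0.33],[0,0,0],0],[[0,0,-0.37],[0,0,0],0],[[0,0,-0.4],[0,0,0],0],[[0,0,-0.417],[0,0,0],0],[[0,0,-0.417],[0,0,0],0],[[0,0,-0.417],[0,0,0],0]]'
python3 -c "
from h import *
print(read_state()['wrist_torque'])
plan(.6,.326,.25,25.5)"
```

```text
time_s: 8.9
tcp_pos: [0.6019, 0.327, 0.0709]
orientation: [0.001, 0.42, 0.908, 0.001]
contact_force: [1.8, 0.2, 9.6]
opening: 0.0103
grasp_force: 61.5
time_s: 10.1
tcp_pos: [0.6015, 0.327, 0.071]
orientation: [0.001, -0.22, 0.976, 0.0]
contact_force: [-0.2, 1.7, 9.2]
opening: 0.0109
grasp_force: 61.5
[ 0.3935632  -0.07856884  0.03842021]
yaw -154.6 -> -154.5 turn [ 0.0001  0.0004 -0.0005] shift [ 0.0052 -0.0007 -0.5965]
```

```bash
python3 -m pendant '[[[0,0,0],[0,0,-0.03],0],[[0,0,0],[0,0,-0.06],0],[[0,0,0],[0,0,-0.11],0],[[0,0,0],[0,0,-0.2],0],[[0,0,0],[0,0,-0.35],0],[[0,0,0],[0,0,-0.35],0]]'
python3 - <<'E'
from h import *
plan(.54,.20,.06,25.5)
m=model("top")
for u,v in [(405,215),(385,150),(412,245)]: print(ray(m,u,v,.0).round(3))
E
```

```text
time_s: 10.7
tcp_pos: [0.6035, 0.3274, 0.1823]
orientation: [0.004, -0.22, 0.976, 0.001]
contact_force: [0.4, -0.3, -1.1]
opening: 0.0105
grasp_force: 60.2
yaw -154.6 -> -154.5 turn [-0.0002  0.0027 -0.0005] shift [ 0.3769 -0.2927  0.4048]
[0.522 0.088 0.   ]
[0.69  0.139 0.   ]
[0.446 0.07  0.   ]
```

```bash
python3 -m pendant '[[[0,0,0],[0.377,-0.293,0],0],[[0,0,0],[0.377,-0.293,0],0],[[0,0,0],[0.377,-0.293,0],0],[[0,0,0],[0.377,-0.293,0.1],0],[[0,0,0],[0.377,-0.293,0.25],0],[[0,0,0],[0.377,-0.293,0.38],0],[[0,0,0],[0.377,-0.293,0.38],0],[[0,0,0],[0.377,-0.293,0.38],0]]'
python3 - <<'E'
from h import *
plan(.54,.20,.041,25.5)
E
```

```text
time_s: 11.5
tcp_pos: [0.5366, 0.1986, 0.0623]
orientation: [-0.0, -0.22, 0.976, -0.0]
contact_force: [1.1, 1.3, 0.1]
opening: 0.0102
grasp_force: 60.2
yaw -154.6 -> -154.5 turn [ 0.     -0.0003 -0.0005] shift [-0.0123 -0.0007  0.0709]
```

```bash
python3 -m pendant '[[[0,0,0],[0,0,0.04],0],[[0,0,0],[0,0,0.06],0],[[0,0,0],[0,0,0.066],0],[[0,0,0],[0,0,0.07],0],[[0,0,0],[0,0,0.073],0],[[0,0,0],[0,0,0.075],0],[[0,0,0],[0,0,0.075],0]]'
```

```text
time_s: 12.2
tcp_pos: [0.5373, 0.1985, 0.0411]
orientation: [0.001, -0.22, 0.976, -0.0]
contact_force: [-5.6, -6.0, 30.7]
opening: 0.0104
grasp_force: 64.8
```

```bash
python3 -m pendant '[[[0,0,0],[0,0,-0.005],0],[[0,0,0],[0,0,-0.005],0.45],[[0,0,0],[0,0,-0.005],0.45],[[0,0,0],[0,0,-0.005],0.45],[[0,0,0],[0,0,-0.15],0.45],[[0,0,0],[0,0,-0.3],0.45],[[0,0,0],[0,0,-0.4],0.45],[[0,0,0],[0,0,-0.4],0.45]]'
python3 - <<'E'
from h import *
cv2.imwrite("pics/w5.png",eyes.camera("wrist"))
plan(.6355,.2545,.16,130.3)
E
```

```text
time_s: 13.0
tcp_pos: [0.5387, 0.1993, 0.163]
orientation: [0.003, -0.22, 0.976, 0.0]
contact_force: [0.6, -0.6, -1.2]
opening: 0.0386
grasp_force: 0.0
yaw -154.6 -> -229.7 turn [0.0006 0.0011 0.4173] shift [-0.3739  0.0272  0.0039]
```

View pics/w5.png

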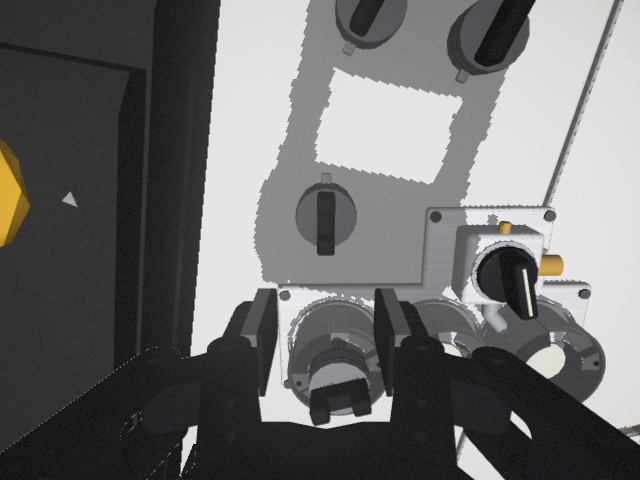

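```bash
python3 -m pendant '[[[0,0,0.417],[-0.374,0.027,0],0.45],[[0,0,0.417],[-0.374,0.027,0],0.45],[[0,0,0.417],[-0.374,0.027,0],0.45],[[0,0,0.417],[-0.374,0.027,0],0.45],[[0,0,0.417],[-0.374,0.027,0],0.45],[[0,0,0.417],[-0.374,0.027,0],0.45],[[0,0,0.417],[-0.374,0.027,0],0.45],[[0,0,0.417],[-0.374,0.027,0],0.45],[[0,0,0.417],[-0.374,0.027,0],0.45],[[0,0,0.417],[-0.374,0.027,0],0.45],[[0,0,0.417],[-0.374,0.027,0],0.45]]'
cat > wing.py <<'E'
from h import *
def wing(p,k=(55,65)):
    im=eyes.camera("wrist"); m=model("wrist"); g=im.max(2); u,v=map(int,proj(m,p)); u0,v0=max(u-k[0],0),max(v-k[1],0)
    mk=((g<55)*255).astype(np.uint8)[v0:v+k[1],u0:u+k[0]]
    n,l,st,ce=cv2.connectedComponentsWithStats(mk); print("exp",u,v)
    for i in range(1,n):
        if st[i,4]>300:
            ys,xs=np.nonzero(l==i); r=cv2.minAreaRect(np.c_[xs+u0,ys+v0].astype(np.float32)); b=cv2.boxPoints(r)
            print(st[i,4],[np.round(x,1) for x in r],ray(m,*r[0],p[2]).round(4))
    return im,m
E
python3 - <<'E'
from wing import *
im,m=wing((.6355,.2545,.097)); cv2.imwrite("pics/w6.png",im)
plan(.6355,.2545,.0785,130.3)
E
```

```text
time_s: 14.15
tcp_pos: [0.6341, 0.254, 0.1578]
orientation: [-0.001, 0.418, 0.908, -0.001]
contact_force: [-0.5, -0.6, 1.1]
opening: 0.0385
grasp_force: 0.0
exp 326 256
1399 [array([327.5, 248.5]), array([75., 21.]), np.float64(90.0)] [0.6329 0.2582 0.097 ]
yaw 130.5 -> 130.3 turn [-0.0004 -0.0002  0.0013] shift [-0.0019  0.0046  0.2653]
```

```bash
python3 -m pendant '[[[0,0,0],[-0.001,0.004,0.16],0.45],[[0,0,0],[-0.001,0.004,0.25],0.45],[[0,0,0],[-0.001,0.004,0.268],0.45],[[0,0,0],[-0.001,0.004,0.268],0.45],[[0,0,0],[-0.001,0.004,0.268],0],[[0,0,0],[-0.001,0.004,0.268],0],[[0,0,0],[-0.001,0.004,0.268],0],[[0,0,0],[-0.001,0.004,0.268],0],[[0,0,0],[-0.001,0.004,0.28],0],[[0,0,0],[-0.001,0.004,0.29],0],[[0,0,0],[-0.001,0.004,0.294],0],[[0,0,0],[-0.001,0.004,0.294],0]]' 60
python3 -m pendant '[[[0,0,-0.05],[0,0,0],0],[[0,0,-0.1],[0,0,0],0],[[0,0,-0.15],[0,0,0],0],[[0,0,-0.2],[0,0,0],0],[[0,0,-0.25],[0,0,0],0],[[0,0,-0.29],[0,0,0],0],[[0,0,-0.33],[0,0,0],0],[[0,0,-0.37],[0,0,0],0],[[0,0,-0.4],[0,0,0],0],[[0,0,-0.417],[0,0,0],0],[[0,0,-0.417],[0,0,0],0],[[0,0,-0.417],[0,0,0],0]]'
python3 -m pendant '[[[0,0,0],[0,0,-0.03],0],[[0,0,0],[0,0,-0.06],0],[[0,0,0],[0,0,-0.11],0],[[0,0,0],[0,0,-0.2],0],[[0,0,0],[0,0,-0.35],0],[[0,0,0],[0,0,-0.35],0]]'
python3 - <<'E'
from h import *
plan(.475,.215,.06,25.5)
E
```

```text
time_s: 15.4
tcp_pos: [0.6365, 0.255, 0.0715]
orientation: [0.001, 0.42, 0.908, 0.001]
contact_force: [0.8, 1.2, 9.0]
opening: 0.0104
grasp_force: 61.6
time_s: 16.6
tcp_pos: [0.6363, 0.255, 0.0717]
orientation: [0.001, -0.22, 0.976, 0.0]
contact_force: [0.9, 1.3, 8.7]
opening: 0.0102
grasp_force: 61.6
time_s: 17.2
tcp_pos: [0.6382, 0.2554, 0.1826]
orientation: [0.004, -0.22, 0.976, 0.0]
contact_force: [1.2, 0.9, -1.7]
opening: 0.0105
grasp_force: 60.3
yaw -154.6 -> -154.5 turn [-0.0005  0.0028 -0.0005] shift [0.5527 0.1123 0.4038]
```

```bash
python3 -m pendant '[[[0,0,0],[0.553,0.112,0],0],[[0,0,0],[0.553,0.112,0],0],[[0,0,0],[0.553,0.112,0],0],[[0,0,0],[0.553,0.112,0],0],[[0,0,0],[0.553,0.112,0.15],0],[[0,0,0],[0.553,0.112,0.3],0],[[0,0,0],[0.553,0.112,0.43],0],[[0,0,0],[0.553,0.112,0.44],0],[[0,0,0],[0.553,0.112,0.445],0],[[0,0,0],[0.553,0.112,0.45],0],[[0,0,0],[0.553,0.112,0.45],0]]'
python3 - <<'E'
from h import *
plan(.475,.215,.042,25.5)
E
```

```text
time_s: 18.3
tcp_pos: [0.4716, 0.214, 0.0415]
orientation: [0.0, -0.22, 0.976, 0.0]
contact_force: [0.2, -0.4, -0.6]
opening: 0.0106
grasp_force: 62.3
yaw -154.6 -> -154.5 turn [-0.      0.0003 -0.0005] shift [-0.0115 -0.0018 -0.0016]
```

```bash
python3 -m pendant '[[[0,0,0],[0,0,0.003],0],[[0,0,0],[0,0,0.005],0],[[0,0,0],[0,0,0.005],0]]'
```

```text
time_s: 18.6
tcp_pos: [0.472, 0.2141, 0.0405]
orientation: [0.001, -0.22, 0.976, 0.0]
contact_force: [-1.8, -1.4, 17.7]
opening: 0.0105
grasp_force: 65.0
```

```bash
python3 -m pendant '[[[0,0,0],[0,0,-0.002],0],[[0,0,0],[0,0,-0.002],0.45],[[0,0,0],[0,0,-0.002],0.45],[[0,0,0],[0,0,-0.002],0.45],[[0,0,0],[0,0,-0.15],0.45],[[0,0,0],[0,0,-0.3],0.45],[[0,0,0],[0,0,-0.45],0.45],[[0,0,0],[0,0,-0.6],0.45],[[0,0,0],[0,0,-0.6],0.45]]'
python3 - <<'E'
from wing import *
im,m=wing((.385,.241,.058)); cv2.imwrite("pics/w7.png",im);np.savez("pics/w7",*m)
wing((.403,.169,.058)); print(m[3].T@-m[4])
plan(.403,.169,.15,25.5)
E
```

```text
time_s: 19.5
tcp_pos: [0.4738, 0.2147, 0.2248]
orientation: [0.004, -0.22, 0.976, 0.0]
contact_force: [1.2, 0.3, -1.5]
opening: 0.0387
grasp_force: 0.0
exp 408 122
367 [array([407.5, 117.5]), array([17.4, 54.1]), np.float64(26.6)] [0.3818 0.2387 0.058 ]
exp 310 104
[0.40673242 0.18282639 0.36437063]
yaw -154.6 -> -154.5 turn [-0.0001  0.0007 -0.0005] shift [ 0.2716 -0.0371  0.2333]
```

View pics/w7.png

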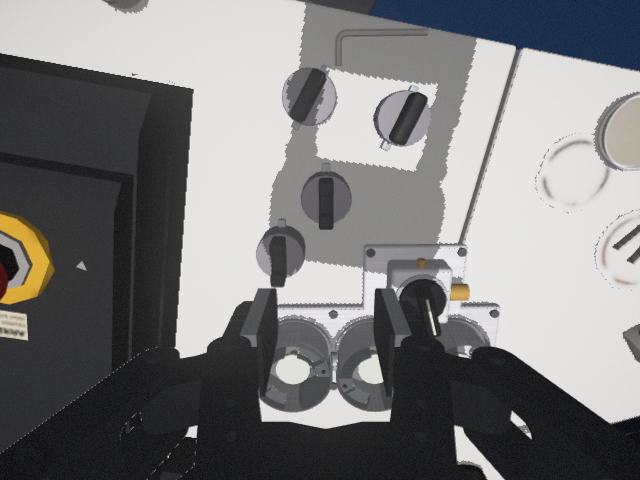

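```bash
python3 - <<'E'
from h import *
z=np.load("pics/w7.npz"); m=[z[f"arr_{i}"] for i in range(5)]
im=cv2.imread("pics/w7.png"); g=im.max(2)
for n,u,v in [("A",403,118),("B",309,97),("S2",326,198)]:
    for th in (60,75,90):
        mk=((g<th)*255).astype(np.uint8)[v-34:v+34,u-34:u+34]
        k,l,st,ce=cv2.connectedComponentsWithStats(mk); i=1+st[1:,4].argmax()
        ys,xs=np.nonzero(l==i); r=cv2.minAreaRect(np.c_[xs+u-34,ys+v-34].astype(np.float32)); b=cv2.boxPoints(r)
        P=[ray(m,*q,.058) for q in b]; e=[P[1]-P[0],P[2]-P[1]]; L=[np.linalg.norm(q[:2]) for q in e]; d=e[int(np.argmax(L))]
        print(n,th,st[i,4],np.round(r[0],1),"dims",np.round(L,4),"ctr58",np.mean(P,0)[:2].round(4),"ang",np.degrees(np.arctan2(d[1],d[0])).round(1)%180)
A=ray(m,413,91,.011);B=ray(m,386,146,.011);d=B-A;print("A lugs",((A+B)/2).round(4),np.linalg.norm(d).round(4),np.degrees(np.arctan2(d[1],d[0]))%180)
c=cv2.resize(im[55:160,265:445],None,fx=4.4,fy=4.4,interpolation=cv2.INTER_CUBIC);cv2.imwrite("pics/c7.png",c)
E
```

```text
A 60 557 [407.4 117.7] dims [0.0384 0.0137] ctr58 [0.3823 0.2387] ang 0.30000000000001137
A 75 952 [407.6 117.8] dims [0.039 0.014] ctr58 [0.3823 0.2389] ang 0.30000000000001137
A 90 1017 [407.5 118. ] dims [0.0394 0.014 ] ctr58 [0.3824 0.2389] ang 0.30000000000001137
B 60 390 [308.4  94.2] dims [0.0372 0.0115] ctr58 [0.399  0.1648] ang 176.6
B 75 907 [307.7  95.3] dims [0.0392 0.0121] ctr58 [0.3999 0.1647] ang 175.6
B 90 959 [307.9  95.4] dims [0.0397 0.0126] ctr58 [0.3999 0.1648] ang 175.9
S2 60 703 [325.5 203. ] dims [0.0407 0.0102] ctr58 [0.4674 0.2114] ang 25.099999999999994
S2 75 737 [326.  203.5] dims [0.0109 0.0415] ctr58 [0.4676 0.212 ] ang 25.7
S2 90 788 [325.5 203. ] dims [0.0117 0.0423] ctr58 [0.4674 0.2114] ang 25.7
A lugs [0.3821 0.2414 0.011 ] 0.0501 0.8428912081930577
```

View pics/c7.png

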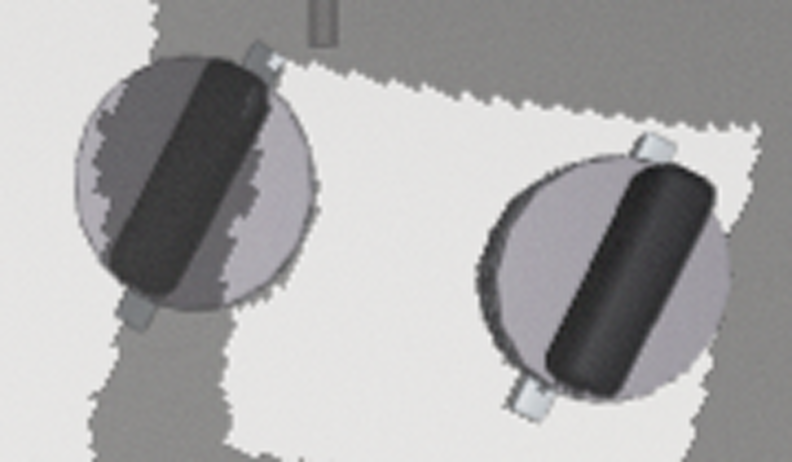

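```bash
python3 - <<'E'
from h import *
plan(.384,.2403,.12,0.4)
E
```

```text
yaw -154.6 -> -179.6 turn [1.000e-04 7.000e-04 1.389e-01] shift [0.2271 0.2048 0.3333]
```

```bash
python3 -m pendant '[[[0,0,0.139],[0.227,0.205,0],0.45],[[0,0,0.139],[0.227,0.205,0.1],0.45],[[0,0,0.139],[0.227,0.205,0.2],0.45],[[0,0,0.139],[0.227,0.205,0.34],0.45],[[0,0,0.139],[0.227,0.205,0.34],0.45],[[0,0,0.139],[0.227,0.205,0.34],0.45]]'
python3 - <<'E'
from wing import *
plan(.384,.2403,.0415,0.4)
im,m=wing((.384,.2403,.058));cv2.imwrite("pics/w8.png",im)
E
```

```text
time_s: 20.2
tcp_pos: [0.3828, 0.2398, 0.1169]
orientation: [-0.002, -0.004, 1.0, -0.001]
contact_force: [-0.6, -0.2, 0.4]
opening: 0.0385
grasp_force: 0.0
yaw -179.6 -> -179.6 turn [-0.0004 -0.001   0.0001] shift [-0.005   0.0019  0.2514]
exp 325 256
1530 [array([329.5, 251. ]), array([74., 21.]), np.float64(90.0)] [0.381  0.2424 0.058 ]
```

View pics/w8.png

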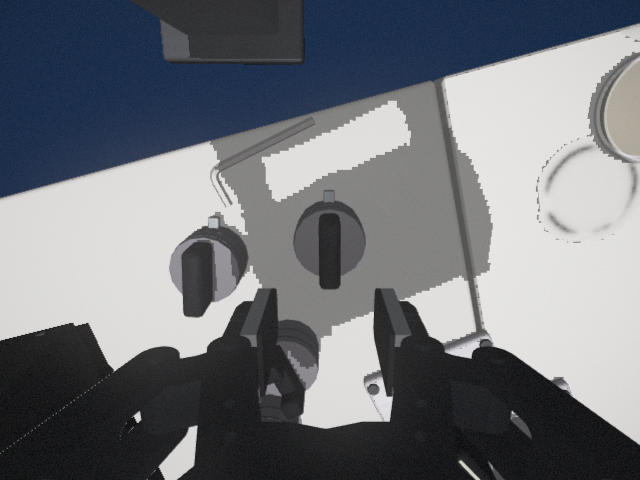

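```bash
python3 -m pendant '[[[0,0,0],[-0.005,0.007,0.15],0.45],[[0,0,0],[-0.005,0.007,0.24],0.45],[[0,0,0],[-0.005,0.007,0.25],0.45],[[0,0,0],[-0.005,0.007,0.25],0],[[0,0,0],[-0.005,0.007,0.25],0],[[0,0,0],[-0.005,0.007,0.25],0],[[0,0,0],[-0.005,0.007,0.25],0],[[0,0,0],[-0.005,0.007,0.25],0]]' 60
python3 -m pendant '[[[0,0,0],[0,0,-0.1],0],[[0,0,0],[0,0,-0.25],0],[[0,0,0],[0,0,-0.4],0],[[0,0,0],[0,0,-0.46],0],[[0,0,0],[0,0,-0.46],0]]'
python3 - <<'E'
from h import *
plan(.6015,.327,.1815,25.5)
E
```

```text
time_s: 21.05
tcp_pos: [0.386, 0.2427, 0.0439]
orientation: [0.001, -0.003, 1.0, 0.001]
contact_force: [-1.4, -1.6, 11.1]
opening: 0.0102
grasp_force: 61.7
time_s: 21.55
tcp_pos: [0.3863, 0.243, 0.1839]
orientation: [0.003, -0.003, 1.0, 0.001]
contact_force: [-0.2, -0.4, -1.3]
opening: 0.0107
grasp_force: 60.0
yaw -179.6 -> -154.5 turn [ 0.0004  0.0021 -0.1395] shift [-0.719   0.2751  0.0132]
```

```bash
python3 -m pendant '[[[0,0,-0.1395],[-0.719,0.275,0],0],[[0,0,-0.1395],[-0.719,0.275,0],0],[[0,0,-0.1395],[-0.719,0.275,0],0],[[0,0,-0.1395],[-0.719,0.275,0],0],[[0,0,-0.1395],[-0.719,0.275,0],0],[[0,0,-0.1395],[-0.719,0.275,0],0],[[0,0,-0.1395],[-0.719,0.275,0],0]]'
python3 - <<'E'
from h import *
plan(.6015,.327,.109,25.5)
E
```

```text
time_s: 22.25
tcp_pos: [0.5997, 0.326, 0.1789]
orientation: [-0.001, -0.221, 0.975, -0.0]
contact_force: [-0.2, -0.4, -1.7]
opening: 0.0105
grasp_force: 59.9
yaw -154.5 -> -154.5 turn [ 0.     -0.0006 -0.0001] shift [-0.0074  0.0004  0.2329]
```

```bash
python3 -m pendant '[[[0,0,0],[-0.006,0,0.12],0],[[0,0,0],[-0.006,0,0.21],0],[[0,0,0],[-0.006,0,0.235],0],[[0,0,0],[-0.006,0,0.235],0],[[0,0,0],[-0.006,0,0.235],0]]'
python3 - <<'E'
from h import *
plan(.6015,.327,.076,25.5)
E
```

```text
time_s: 22.75
tcp_pos: [0.6019, 0.3272, 0.1111]
orientation: [0.001, -0.221, 0.975, 0.0]
contact_force: [0.9, 0.6, -0.2]
opening: 0.0105
grasp_force: 59.9
yaw -154.5 -> -154.5 turn [-0.      0.0004 -0.    ] shift [ 0.0017 -0.      0.1171]
```

```bash
python3 -m pendant '[[[0,0,0],[0.001,0,0.025],0],[[0,0,0],[0.001,0,0.05],0],[[0,0,0],[0.001,0,0.07],0],[[0,0,0],[0.001,0,0.08],0],[[0,0,0],[0.001,0,0.08],0]]'
```

```text
time_s: 23.25
tcp_pos: [0.6017, 0.3272, 0.0855]
orientation: [0.0, -0.221, 0.975, 0.0]
contact_force: [3.2, 3.7, -2.3]
opening: 0.0104
grasp_force: 59.9
```

```bash
python3 -m pendant '[[[0,0,0],[0,0,0.012],0],[[0,0,0],[0,0,0.024],0],[[0,0,0],[0,0,0.033],0],[[0,0,0],[0,0,0.035],0],[[0,0,0],[0,0,0.035],0]]'
```

```text
time_s: 23.75
tcp_pos: [0.602, 0.3273, 0.0759]
orientation: [0.001, -0.221, 0.975, 0.0]
contact_force: [1.0, 3.5, 6.4]
opening: 0.0101
grasp_force: 61.1
```

```bash
python3 -m pendant '[[[0,0,0],[0,0,0.007],0],[[0,0,0],[0,0,0.007],0],[[0,0,0],[0,0,0.007],0]]'
```

```text
time_s: 24.05
tcp_pos: [0.602, 0.3273, 0.0739]
orientation: [0.001, -0.221, 0.975, 0.0]
contact_force: [2.5, 4.2, 7.0]
opening: 0.0104
grasp_force: 61.2
```

```bash
python3 -m pendant '[[[0,0,0.04],[0,0,0],0],[[0,0,0.08],[0,0,0],0],[[0,0,0.1],[0,0,0],0],[[0,0,0.1],[0,0,0],0]]'; python3 -c "
from h import *
print(read_state()['wrist_torque'],read_state()['contact_force'])"
```

```text
time_s: 24.45
tcp_pos: [0.6018, 0.3268, 0.0738]
orientation: [0.0, -0.064, 0.998, -0.0]
contact_force: [1.4, 0.3, 7.1]
opening: 0.0102
grasp_force: 61.3
[ 0.16693633 -0.16755246 -0.06761079] [1.3620718  0.34862876 7.06941898]
```

```bash
python3 -m pendant '[[[0,0,0.05],[0,0,0],0],[[0,0,0.1],[0,0,0],0],[[0,0,0.15],[0,0,0],0],[[0,0,0.2],[0,0,0],0],[[0,0,0.25],[0,0,0],0],[[0,0,0.29],[0,0,0],0],[[0,0,0.317],[0,0,0],0],[[0,0,0.319],[0,0,0],0],[[0,0,0.319],[0,0,0],0]]'; python3 -c "
from h import *
print(read_state()['wrist_torque'],read_state()['contact_force'])"
python3 -m pendant '[[[0,0,0],[0,0,-0.01],0],[[0,0,0],[0,0,-0.02],0],[[0,0,0],[0,0,-0.025],0],[[0,0,0],[0,0,-0.025],0.45],[[0,0,0],[0,0,-0.025],0.45],[[0,0,0],[0,0,-0.025],0.45],[[0,0,0],[0,0,-0.15],0.45],[[0,0,0],[0,0,-0.27],0.45],[[0,0,0],[0,0,-0.27],0.45]]'
python3 - <<'E'
from wing import *
im,m=wing((.6018,.327,.097)); cv2.imwrite("pics/w9.png",im)
plan(.4015,.166,.117,-3.8)
E
```

```text
time_s: 25.35
tcp_pos: [0.6013, 0.3263, 0.0736]
orientation: [0.0, 0.422, 0.906, -0.0]
contact_force: [-0.9, -2.9, 8.6]
opening: 0.0102
grasp_force: 61.3
[-0.44191182  0.09195479 -0.04284048] [-0.90111595 -2.87382731  8.60167059]
time_s: 26.25
tcp_pos: [0.6036, 0.328, 0.159]
orientation: [0.002, 0.422, 0.907, 0.003]
contact_force: [0.5, 0.6, -0.2]
opening: 0.0384
grasp_force: 0.0
exp 322 255
1530 [array([318.5, 243. ]), array([74., 21.]), np.float64(90.0)] [0.5956 0.3315 0.097 ]
yaw 130.1 -> 176.2 turn [ 0.0011  0.0009 -0.2562] shift [ 0.0198 -0.86    0.1282]
```

View pics/w9.png

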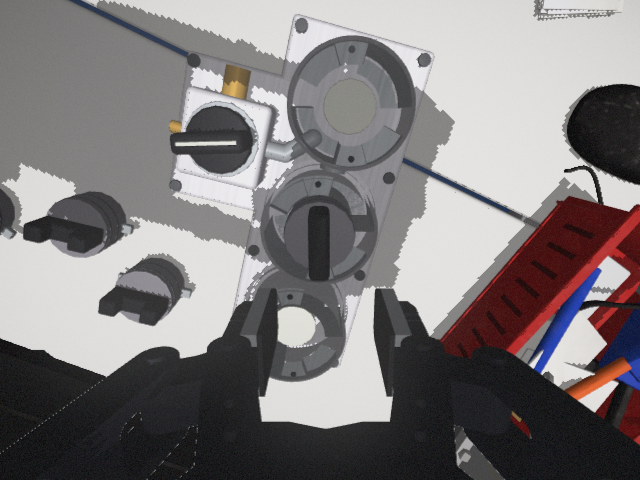

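```bash
python3 -m pendant '[[[0,0,-0.256],[0.02,-0.86,0],0.45],[[0,0,-0.256],[0.02,-0.86,0],0.45],[[0,0,-0.256],[0.02,-0.86,0],0.45],[[0,0,-0.256],[0.02,-0.86,0],0.45],[[0,0,-0.256],[0.02,-0.86,0],0.45],[[0,0,-0.256],[0.02,-0.86,0.05],0.45],[[0,0,-0.256],[0.02,-0.86,0.13],0.45],[[0,0,-0.256],[0.02,-0.86,0.13],0.45],[[0,0,-0.256],[0.02,-0.86,0.13],0.45]]'
python3 - <<'E'
from wing import *
plan(.4015,.166,.044,-3.8)
im,m=wing((.4015,.166,.058));cv2.imwrite("pics/w10.png",im)
f=np.array(im[:,:,2]); print(proj(m,(.4015,.166,.058)))
E
```

```text
time_s: 27.2
tcp_pos: [0.3997, 0.1654, 0.1149]
orientation: [-0.001, 0.034, 0.999, -0.0]
contact_force: [0.2, -0.1, 0.8]
opening: 0.0384
grasp_force: 0.0
yaw 176.1 -> 176.2 turn [-0.0002 -0.0006 -0.0003] shift [-0.0061  0.0026  0.2363]
exp 326 259
1558 [array([324.5, 253.5]), array([75., 21.]), np.float64(90.0)] [0.3982 0.1653 0.058 ]
(np.float64(326.19695868099507), np.float64(259.2379414169738))
```

View pics/w10.png

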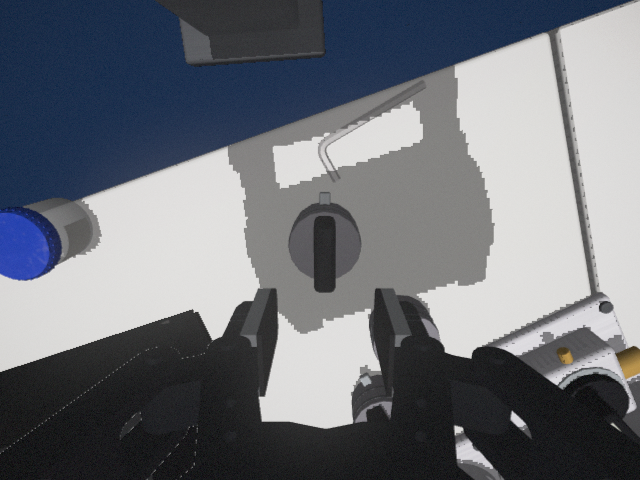

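```bash
python3 -m pendant '[[[0,0,0],[-0.007,0,0.15],0.45],[[0,0,0],[-0.007,0,0.22],0.45],[[0,0,0],[-0.007,0,0.238],0.45],[[0,0,0],[-0.007,0,0.238],0],[[0,0,0],[-0.007,0,0.238],0],[[0,0,0],[-0.007,0,0.238],0],[[0,0,0],[-0.007,0,0.238],0],[[0,0,0],[-0.007,0,0.238],0]]' 60
python3 -m pendant '[[[0,0,0],[0,0,-0.1],0],[[0,0,0],[0,0,-0.25],0],[[0,0,0],[0,0,-0.4],0],[[0,0,0],[0,0,-0.46],0],[[0,0,0],[0,0,-0.46],0]]'
python3 - <<'E'
from h import *
plan(.6363,.255,.1815,25.5)
E
```

```text
time_s: 28.05
tcp_pos: [0.4029, 0.1654, 0.0447]
orientation: [0.001, 0.034, 0.999, 0.0]
contact_force: [-0.4, -2.4, 12.0]
opening: 0.0105
grasp_force: 64.2
time_s: 28.55
tcp_pos: [0.4036, 0.1657, 0.1847]
orientation: [0.003, 0.034, 0.999, 0.001]
contact_force: [0.4, -0.7, -2.5]
opening: 0.0106
grasp_force: 62.5
yaw 176.2 -> 205.5 turn [ 1.00e-04  1.90e-03 -1.63e-01] shift [-0.754   0.3492  0.0153]
```

```bash
python3 -m pendant '[[[0,0,-0.163],[-0.754,0.349,0],0],[[0,0,-0.163],[-0.754,0.349,0],0],[[0,0,-0.163],[-0.754,0.349,0],0],[[0,0,-0.163],[-0.754,0.349,0],0],[[0,0,-0.163],[-0.754,0.349,0],0],[[0,0,-0.163],[-0.754,0.349,0],0],[[0,0,-0.163],[-0.754,0.349,0.12],0],[[0,0,-0.163],[-0.754,0.349,0.22],0],[[0,0,-0.163],[-0.754,0.349,0.24],0],[[0,0,-0.163],[-0.754,0.349,0.24],0],[[0,0,-0.163],[-0.754,0.349,0.24],0]]'
python3 - <<'E'
from h import *
plan(.6363,.255,.0865,25.5)
E
```

```text
time_s: 29.65
tcp_pos: [0.6355, 0.2547, 0.1108]
orientation: [0.001, -0.221, 0.975, 0.0]
contact_force: [0.6, -0.4, -1.2]
opening: 0.0102
grasp_force: 62.4
yaw -154.5 -> -154.5 turn [-0.0001  0.0004 -0.0001] shift [-0.0029 -0.0003  0.0811]
```

```bash
python3 -m pendant '[[[0,0,0],[-0.002,0,0.025],0],[[0,0,0],[-0.002,0,0.05],0],[[0,0,0],[-0.002,0,0.07],0],[[0,0,0],[-0.002,0,0.08],0],[[0,0,0],[-0.002,0,0.08],0]]'
python3 -m pendant '[[[0,0,0],[0,0,0.012],0],[[0,0,0],[0,0,0.024],0],[[0,0,0],[0,0,0.033],0],[[0,0,0],[0,0,0.04],0],[[0,0,0],[0,0,0.04],0]]'
```

```text
time_s: 30.15
tcp_pos: [0.6356, 0.2549, 0.0855]
orientation: [0.0, -0.221, 0.975, 0.0]
contact_force: [1.6, 1.9, 0.6]
opening: 0.0102
grasp_force: 62.6
time_s: 30.65
tcp_pos: [0.6359, 0.2549, 0.0743]
orientation: [0.0, -0.221, 0.975, 0.0]
contact_force: [0.1, 0.8, 7.9]
opening: 0.0101
grasp_force: 63.7
```

```bash
python3 -m pendant '[[[0,0,0.04],[0,0,0],0],[[0,0,0.08],[0,0,0],0],[[0,0,0.1],[0,0,0],0],[[0,0,0.1],[0,0,0],0]]'; python3 -c "
from h import *
print(read_state()['wrist_torque'],read_state()['contact_force'])"
```

```text
time_s: 31.05
tcp_pos: [0.6358, 0.2548, 0.0743]
orientation: [0.0, -0.064, 0.998, 0.0]
contact_force: [-0.9, -0.2, 8.2]
opening: 0.01
grasp_force: 63.8
[ 0.10351469  0.19303755 -0.0015845 ] [-0.87847959 -0.21641594  8.1643003 ]
```

Free to turn; complete the lock, release, lift and look.

```bash
python3 -m pendant '[[[0,0,0.05],[0,0,0],0],[[0,0,0.1],[0,0,0],0],[[0,0,0.15],[0,0,0],0],[[0,0,0.2],[0,0,0],0],[[0,0,0.25],[0,0,0],0],[[0,0,0.29],[0,0,0],0],[[0,0,0.317],[0,0,0],0],[[0,0,0.319],[0,0,0],0],[[0,0,0.319],[0,0,0],0]]'
python3 -m pendant '[[[0,0,0],[0,0,-0.01],0],[[0,0,0],[0,0,-0.02],0],[[0,0,0],[0,0,-0.025],0],[[0,0,0],[0,0,-0.025],0.45],[[0,0,0],[0,0,-0.025],0.45],[[0,0,0],[0,0,-0.025],0.45],[[0,0,0],[0,0,-0.15],0.45],[[0,0,0],[0,0,-0.27],0.45],[[0,0,0],[0,0,-0.27],0.45]]'
python3 - <<'E'
from wing import *
im,m=wing((.636,.2548,.097)); cv2.imwrite("pics/w11.png",im)
plan(.515,.3305,.15,41.3)
E
```

```text
time_s: 31.95
tcp_pos: [0.6359, 0.2548, 0.0743]
orientation: [0.0, 0.422, 0.906, 0.0]
contact_force: [0.8, -0.0, 8.3]
opening: 0.01
grasp_force: 63.8
time_s: 32.85
tcp_pos: [0.6378, 0.2555, 0.1596]
orientation: [0.003, 0.422, 0.907, 0.002]
contact_force: [1.3, 0.6, 0.3]
opening: 0.0384
grasp_force: 0.0
exp 322 255
1380 [array([320.5, 243.5]), array([73., 21.]), np.float64(90.0)] [0.6308 0.2594 0.097 ]
yaw 130.1 -> 41.3 turn [ 0.0014 -0.0005  0.4932] shift [ 0.4534 -0.149   0.0222]
```

View pics/w11.png

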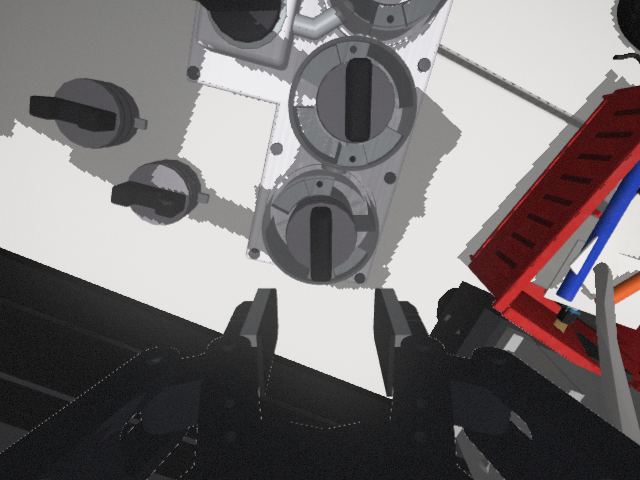

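```bash
python3 -m pendant '[[[0,0,0.493],[0.453,-0.149,0],0.45],[[0,0,0.493],[0.453,-0.149,0],0.45],[[0,0,0.493],[0.453,-0.149,0],0.45],[[0,0,0.493],[0.453,-0.149,0],0.45],[[0,0,0.493],[0.453,-0.149,0],0.45],[[0,0,0.493],[0.453,-0.149,0],0.45],[[0,0,0.493],[0.453,-0.149,0],0.45],[[0,0,0.493],[0.453,-0.149,0],0.45],[[0,0,0.493],[0.453,-0.149,0],0.45],[[0,0,0.493],[0.453,-0.149,0],0.45],[[0,0,0.493],[0.453,-0.149,0],0.45]]'
python3 - <<'E'
from wing import *
plan(.515,.3305,.0565,41.3)
E
```

```text
time_s: 34.0
tcp_pos: [0.5131, 0.3297, 0.1534]
orientation: [0.0, 0.937, 0.35, -0.001]
contact_force: [-0.5, 0.5, 0.6]
opening: 0.0384
grasp_force: 0.0
yaw 41.0 -> 41.3 turn [-0.0002  0.0007 -0.0017] shift [0.0072 0.0021 0.3231]
```

```bash
python3 -m pendant '[[[0,0,0],[0.006,0.002,0.16],0.45],[[0,0,0],[0.006,0.002,0.27],0.45],[[0,0,0],[0.006,0.002,0.32],0.45],[[0,0,0],[0.006,0.002,0.32],0.45],[[0,0,0],[0.006,0.002,0.32],0],[[0,0,0],[0.006,0.002,0.32],0],[[0,0,0],[0.006,0.002,0.32],0],[[0,0,0],[0.006,0.002,0.32],0],[[0,0,0],[0.006,0.002,0.32],0]]' 40
python3 -m pendant '[[[0,0,-0.04],[0,0,0],0],[[0,0,-0.08],[0,0,0],0],[[0,0,-0.12],[0,0,0],0],[[0,0,-0.16],[0,0,0],0],[[0,0,-0.2],[0,0,0],0],[[0,0,-0.24],[0,0,0],0],[[0,0,-0.28],[0,0,0],0],[[0,0,-0.32],[0,0,0],0],[[0,0,-0.36],[0,0,0],0],[[0,0,-0.39],[0,0,0],0],[[0,0,-0.41],[0,0,0],0],[[0,0,-0.41],[0,0,0],0]]' 40
python3 -m pendant '[[[0,0,0],[0,0,0],0.45],[[0,0,0],[0,0,0],0.45],[[0,0,0],[0,0,0],0.45],[[0,0,0],[0,0,-0.16],0.45],[[0,0,0],[0,0,-0.32],0.45],[[0,0,0],[0,0,-0.45],0.45],[[0,0,0],[0,0,-0.6],0.45],[[0,0,0],[0,0,-0.6],0.45]]'
python3 - <<'E'
from h import *
cv2.imwrite("pics/w12.png",eyes.camera("wrist"))
E
```

```text
time_s: 34.9
tcp_pos: [0.5156, 0.3313, 0.0597]
orientation: [-0.0, 0.936, 0.353, 0.001]
contact_force: [-3.4, 4.4, 1.3]
opening: 0.0108
grasp_force: 42.4
time_s: 36.1
tcp_pos: [0.5142, 0.3317, 0.0601]
orientation: [-0.001, 0.535, 0.845, 0.0]
contact_force: [-14.8, 9.1, 13.2]
opening: 0.0109
grasp_force: 52.6
time_s: 36.9
tcp_pos: [0.5181, 0.3319, 0.2451]
orientation: [0.003, 0.536, 0.844, 0.004]
contact_force: [1.4, 1.2, -0.5]
opening: 0.0385
grasp_force: 0.0
```

View pics/w12.png

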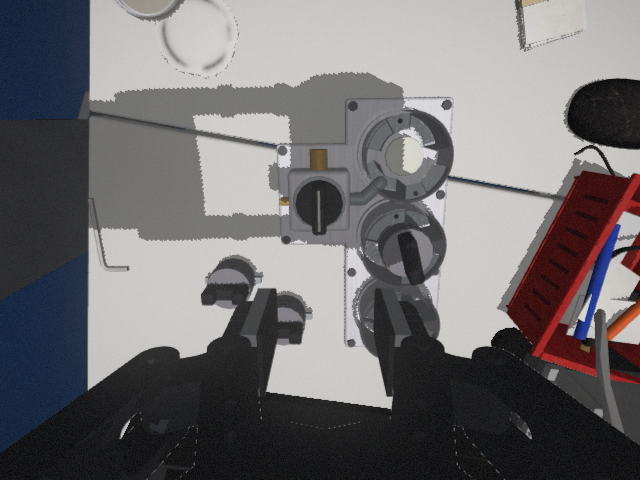

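```bash
python3 -c "
from cell import ticket
print(ticket.job_done())"
```

```text
the job is handed in; nothing more can be done
None
```

I shut the supply, stood both spent cartridges upright on the bench, locked the two new ones into port_1 and port_0, turned the knob back to open, and handed the job in at about 37 s; no verdict was returned.

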